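# Load the drained dipping baskets and set the ratchet fence

## Robot

A 6-joint arm with a two-finger parallel gripper is mounted at the origin on a cart in front of the work surface, level with it; the furniture and walls round the work are solid. World frame = base frame: x ahead of the robot, y to its left, z up, the work surface at z = 0. Lengths are in mm, angles in rad, forces in N, time in s.
With the tool pointing down it reaches from about 400 to 925 mm from the base axis. Payload 3.4 kg.
Tool frame: the origin (TCP) lies between the finger pads, 19 mm behind the fingertips; this is the grasp point; x points along the fingers, y is the direction in which the jaws open and shut, and the axes are right-handed (so a half turn about x gives the same grasp; the last joint's range is limited). The gripper opens to 85 mm and grips with 20 to 120 N. Pads are 22 mm wide; open, the fingers measure 114 mm over their backs; the gripper's body (76 mm by 85 mm) begins 54 mm behind the grasp point. The pads swing forward as they close: fully open they stand 13 mm farther back than shut.
Start: joints at [-1.419, 0.307, 1.506, -0, 1.328, -0.073], TCP at [128.149, -560.544, 250.005] pointing down, gripper open.
Joint ranges: [-3.12, 3.12], [-1.05, 2.28], [0.14, 2.33], [-1.42, 4.57], [0.1, 2.73], [-2.68, 2.68]. Speed limits (rad/s): [2.57, 2.57, 3.14, 3.14, 3.14, 3.14].

## Interface

Orientations are given as [roll, pitch, yaw] about the fixed x, y, z axes, in that order (R = Rz(yaw) Ry(pitch) Rx(roll)).
In Python, from plant import bot gives the robot as it stands. The module is installed in compiled form; this text tells all that it offers.
- The arm moves only by the tool servo_tool, never from a script. Its argument "increments" is a list of rows, each a list of 7 numbers: the shift along the tool's x, y, z in m, then the turn, a rotation vector about the tool's x, y, z in rad, then the opening in per cent of the stroke, from 0 (shut) to 100 (fully open). In form: [[tx, ty, tz, wx, wy, wz, gripper], ...]. A call has 1 to 8 rows; each row is the pose to reach, as a shift and turn from the pose commanded when the call began, along the tool's axes at that moment; what a row does not reach only later rows make up. A row lasts 1/12 s, in which the tool goes at most 41.7 mm and 7.16 degrees, less where a joint would pass 70% of its speed; a pose out of reach is approached as far as the arm can. A call with a gripper value outside its range is refused whole. The fingers move at their own pace and stop on an object; "grip_force" is the grip in N (left out, the last holds). Time passes only in rows, so rows that repeat a pose let the fingers close. It gives the time, the measured TCP pose, the force and the opening at its end, in the units of the state.
- bot.read_state(): the state, without advancing time (a new reading comes with each control period).
- bot.camera(name): name is "side" or "top" or "wrist"; returns the picture (420x560x3 uint8, blue, green, red); there is no depth.
- bot.camera_params(name): a dict with "vertical_fov" (degrees; the focal length in pixels is half the picture's height over the tangent of half this angle, whatever the lens; pixels are square), "cx", "cy" (the principal point, pixels), "extrinsics" (4x4, takes a point from world to camera coordinates). Camera axes: x right, y up, looking along -z (the intrinsics and any distortion apply to the point x, -y, -z); pixel columns grow to the right and rows downward; lengths in mm; the calibration is good to about 2 mm. A picture is of the moment at which its call begins: read the wrist's pose just before it. camera_params takes no time and is no camera call; for the wrist camera it gives the pose at the moment of the call.
- bot.hand_in(): hands the job in, once; it reports no verdict.
Trained networks look in the newest picture that a camera, given by its name, has taken for a name from the list of things; names that differ only in an ending like _2 or _b are one class to them, and where a whole thing is asked for, a point or a joint stands for the part that bears it (a point fixed in the world has none). Each returns a list of dicts, best first, with "score" (0 to 1); they miss things now and then, are a little off and sometimes report something else, mostly with a low value. They report only what shows in the picture. A call takes as long as a camera call.
- bot.recognise(camera, label): "extent" ([left, top, right, bottom] in pixels, round what is visible of it).
- bot.outline_of(camera, label): "mask" (420x560 bool, what is visible of it) and "extent" ([left, top, right, bottom] in pixels, round what is visible of it).
- bot.tip_of(camera, label): "at" ([column, row] in pixels: a listed point, or the origin of a listed thing).
The state is a dict: "t": time; "joint_positions": joint angles; "qd": joint speeds; "joint_torque": joint torques, N m; "ee_pos": TCP position; "ee_rot": TCP orientation; "ft_force": force on the tool from outside, world axes, zero at the start; "ft_torque": the same for the moment, N m; "opening": opening from 0.0 (shut) to 1.0 (fully open).
Only numpy, scipy, OpenCV 4.12 (cv2) and the standard library are available. Lean on these libraries where they do the work, as an engineer would, in place of code of your own. Each camera call takes 0.05 s, during which the arm holds its last target. There are 200 camera calls.

## Task

Clear the two upside-down beakers from the carrier's deck and stand them on the bare worktop, still upside down, and lift every dipping basket off its hook and stand it upright on the deck between the two fences. When all are loaded, wind the ratchet knob clockwise until the pointer on the wheel stands at the tall post and the sprung pawl holds it there by itself. Leave the other glassware and the timer where they are.

Things in the scene. Friction and masses are not known exactly. Their poses are not given: they have to be found in the camera images.
- basket_1: open steel dipping basket 54x54x36 mm, in its middle an upright bail: two bars at y = +-14 mm under a crossbar (34 mm in y, 12 in x, z = 98 to 106 mm), open below; on it a black grip: upright bar 14 mm (y) x 18 (x), z = 106 to 152 mm, 26 mm in x at its top. Origin: centre of underside, z up. 0.10 to 0.18 kg. Grip it across y, TCP 130 mm over the origin. None = absent
- basket_2: basket like basket_1, or absent (None). At the start a basket hangs by the underside of its crossbar on a hook of the stand, its underside 37 mm over the worktop, its axes parallel to the stand's within a few degrees
- basket_3: basket like basket_1, or absent (None)
- hook_stand: fixed. Origin on worktop under the middle hanging place. Hooks at y = -85, 0, 85 mm point along its -x, toward the robot: level bars 8 mm thick, centre 131 mm high, from a rail (front x = 40 mm, top z = 148 mm, 280 mm long) to x = -20 mm; their tips (to x = -28 mm) turn up 12 mm over the bar. Lift a basket 14 to 25 mm, then draw it 45 mm or more along -x.
- carrier: fixed loading carrier, origin on the worktop. Deck: plate 180 mm in x, y = -40 to 185 mm, top at z = 12 mm, open to front and rear. Fixed fence along x at y = -36 mm, sliding fence at y = 175 mm, 8 mm thick, tops at z = 42 mm; the latter closes toward -y by 15 mm per rad of the wheel. Ratchet housing at -y: 135 x 140 x 30 mm, centre x = 0, y = -115 mm, the wheel's axis in its middle
- deck (a point): point on the deck's surface, 12 mm over the worktop, with the carrier's axes, at carrier x = 0, y = 57 mm. The fences always leave y = -80 to +70 mm of it free; baskets go within 60 mm of it in x
- beaker_2: smaller one like beaker_1, also upside down on the deck: 47 mm across at the rim, 42 mm at the wall, 56 mm high. Origin likewise
- beaker_1: glass beaker upside down on the deck, 55 mm across at the rim below, 50 mm at the wall, 68 mm high. Origin: centre of its lower end (the rim), z up
- ratchet_wheel (a joint): wheel angle, 0 at the start, grows clockwise from above, at most 2.75 rad. A spring (0.08 Nm at 0, 0.19 at 2.75) turns it back; a sprung pawl on its far side holds it at every 0.524 rad. Wind 0.1 to 0.3 rad past a tooth and let go: it falls back onto that tooth and stays while regripped. Only swinging the pawl's pin away from the wheel lets it run back
- knob_grip (a point): on the wheel's axis, 86 mm over the worktop: middle of the knob's upright bar, 60 mm long, 14 mm thick, from 58 to 104 mm over the worktop; it lies along the horizontal line from here to pointer_tip. Wheel, pointer and pawl stay below 60 mm, the tall post below 65 mm, so keep the finger tips above that
- pointer_tip (a point): outer tip of the white pointer on the wheel, 52 mm from its axis; turns with the wheel
- marker_post: tall setting post, round, 9 mm thick, 34 mm tall on the housing, 60 mm from the wheel's axis, 2, 3 or 4 teeth (60, 90, 120 degrees) clockwise of the pointer's start; 6 mm studs stand at the other two. Origin at its foot. With the right tooth caught the pointer tip is 8 mm from its axis horizontally
- timer: bystander: white timer 62 x 62 x 16 mm lying near the worktop's front edge; leave alone
- flask: bystander: conical flask 64 mm across, 108 mm high, at the right; leave alone
- bottle: bystander: white bottle 64 mm across, 131 mm high, at the right; leave alone
- funnel: bystander: plastic funnel 71 mm across, 76 mm high, standing on its mouth at the left; leave alone

How it is judged (in metres and radians):
On the way, in this order (a step that is already met when the one before it is completed fails the run):
1. both beakers upside down on the worktop and all baskets that are there upright on the deck, released, the wheel not yet wound by a tooth (height (world z) of beaker_1 between -0.006 and 0.006 m and angle between each of beaker_1, beaker_2's own z axis and vertical below 0.1 rad and linear speed of each of beaker_1, beaker_2, basket_1, basket_2, basket_3 below 0.03 m/s and height (world z) of beaker_2 between -0.006 and 0.006 m and x of basket_1 in the frame of deck between -0.063 and 0.063 m and y of basket_1 in the frame of deck between -0.08 and 0.09 m and z of basket_1 in the frame of deck between -0.006 and 0.006 m and angle between each of basket_1, basket_2, basket_3's own z axis and vertical below 0.12 rad and x of basket_2 in the frame of deck between -0.063 and 0.063 m and y of basket_2 in the frame of deck between -0.08 and 0.09 m and z of basket_2 in the frame of deck between -0.006 and 0.006 m and x of basket_3 in the frame of deck between -0.063 and 0.063 m and y of basket_3 in the frame of deck between -0.08 and 0.09 m and z of basket_3 in the frame of deck between -0.006 and 0.006 m and contact force between the fingers and basket_1 below 0.1 N and contact force between the fingers and basket_2 below 0.1 N and contact force between the fingers and basket_3 below 0.1 N and contact force between the fingers and beaker_1 below 0.1 N and contact force between the fingers and beaker_2 below 0.1 N and value of joint ratchet_wheel below 0.3 rad), for 0.2 s.
2. wheel wound and caught by the pawl with the pointer at the tall post, knob let go (horizontal distance between pointer_tip and marker_post below 0.0135 m and velocity of joint ratchet_wheel between -0.05 and 0.05 rad/s and contact force between the fingers and ratchet_wheel below 0.1 N), for 0.3 s.
At the end, for the whole second after the job is handed in: baskets stand still, upright (7 deg) on the deck between the fences (deck point x within 63 mm, y -80 to 90 mm, underside within 6 mm); beakers still, rim down on the worktop (6 mm, 6 deg); wheel let go, at rest on the pawl, pointer tip within 13.5 mm of the tall post's axis (right tooth: 8 mm) (all of step 2 and x of basket_1 in the frame of deck between -0.063 and 0.063 m and y of basket_1 in the frame of deck between -0.08 and 0.09 m and z of basket_1 in the frame of deck between -0.006 and 0.006 m and angle between each of basket_1, basket_2, basket_3's own z axis and vertical below 0.12 rad and linear speed of each of basket_1, basket_2, basket_3, beaker_1, beaker_2 below 0.03 m/s and x of basket_2 in the frame of deck between -0.063 and 0.063 m and y of basket_2 in the frame of deck between -0.08 and 0.09 m and z of basket_2 in the frame of deck between -0.006 and 0.006 m and x of basket_3 in the frame of deck between -0.063 and 0.063 m and y of basket_3 in the frame of deck between -0.08 and 0.09 m and z of basket_3 in the frame of deck between -0.006 and 0.006 m and height (world z) of beaker_1 between -0.006 and 0.006 m and angle between each of beaker_1, beaker_2's own z axis and vertical below 0.1 rad and height (world z) of beaker_2 between -0.006 and 0.006 m); the robot touches nothing.
It fails at once if timer pushed more than 30 mm from its place (distance of timer from where it was at the start of the episode above 0.03 m).
It fails at once if flask pushed more than 30 mm from its place (distance of flask from where it was at the start of the episode above 0.03 m).
It fails at once if bottle pushed more than 30 mm from its place (distance of bottle from where it was at the start of the episode above 0.03 m).
It fails at once if funnel pushed more than 30 mm from its place (distance of funnel from where it was at the start of the episode above 0.03 m).
Of basket_1, basket_2, basket_3 only 2 to 3 are there at a start; the rules pass over those that are not, and their reading is None.
At some moment in a run one of beaker_1, beaker_2 may be knocked a few centimetres aside while the robot is not near it.
Once in a run the grip may slacken for a moment while it holds something.
It also fails if it takes over 210 s, if anything falls off the work surface, if the arm or the gripper's body presses on something with over 40 N, if the wrist force passes 120 N, or if a joint passes its speed limit or range.

## Working session

There is one attempt and no reset: what is moved stays moved. The work goes in short steps, Python scripts to look and compute and a tool call to move; the robot and the scene stay as the last step left them, time stands still between calls to the robot, and variables do not carry over. Pictures are saved under pics/ and viewed, about 12 in all and at most 16, crops included, and the job is handed in when it is done.

Besides the shell and the picture viewer there is one more tool, called after "Request:" in YAML: its name, and indented under it one key for each argument. servo_tool: Moves the arm, as the interface text tells. Its arguments: {"type":"object","properties":{"increments":{"type":"array"},"grip_force":{"type":"number"}},"required":["increments"]}

```bash
mkdir -p pics
cat > h.py <<'E'
import numpy as np, cv2
from plant import bot
from scipy.spatial.transform import Rotation as R
def ray(cam,px,P=None):
    P=P or bot.camera_params(cam); f=210/np.tan(np.radians(P['vertical_fov']/2))
    E=np.array(P['extrinsics']); d=np.array([(px[0]-P['cx'])/f,-(px[1]-P['cy'])/f,-1])
    Rm=E[:3,:3]; return -Rm.T@E[:3,3], Rm.T@d
def onz(cam,px,z,P=None):
    o,d=ray(cam,px,P); return o+d*(z-o[2])/d[2]
def proj(cam,p,P=None):
    P=P or bot.camera_params(cam); f=210/np.tan(np.radians(P['vertical_fov']/2))
    c=np.array(P['extrinsics'])@np.r_[p,1]; return np.array([P['cx']-f*c[0]/c[2],P['cy']+f*c[1]/c[2]])
def tri(c1,p1,c2,p2):
    o1,d1=ray(c1,p1);o2,d2=ray(c2,p2);d1/=np.linalg.norm(d1);d2/=np.linalg.norm(d2)
    s=np.linalg.lstsq(np.c_[d1,-d2],o2-o1,rcond=None)[0]
    a,b=o1+s[0]*d1,o2+s[1]*d2; return (a+b)/2,np.linalg.norm(a-b)
def tip(cam,l,n=3): return [(np.round(r['at'],1).tolist(),round(r['score'],2)) for r in bot.tip_of(cam,l)[:n]]
def st():
    s=bot.read_state(); print(round(s['t'],2),np.round(s['ee_pos'],1),np.round(s['ee_rot'],3),np.round(s['ft_force'],1),round(s['opening'],3)); return s
E
python3 - <<'E'
from h import *
s=st(); print(R.from_euler('xyz',s['ee_rot']).as_matrix().round(3))
for c in ['top','side']:
    cv2.imwrite(f'pics/{c}0.png',bot.camera(c)); P=bot.camera_params(c); print(c,{k:(v if k!='extrinsics' else np.round(v,3).tolist()) for k,v in P.items()})
    for l in ['basket_1','hook_stand','carrier','deck','beaker_1','knob_grip','pointer_tip','marker_post','timer','flask','bottle','funnel']:
        print(c,l,tip(c,l,4))
E
```

```text
0.0 [ 128.1 -559.9  249.1] [-1.648  1.569  1.718] [ 0.3 -1.   0.1] 1.0
[[-0.     0.223 -0.975]
 [ 0.002 -0.975 -0.223]
 [-1.    -0.002 -0.   ]]
top {'vertical_fov': 56.16674175832003, 'cx': 280.2574614010157, 'cy': 214.32219926192636, 'extrinsics': [[-0.024, -1.0, -0.015, 3.305], [0.981, -0.026, 0.193, -484.933], [-0.194, -0.01, 0.981, -1407.512], [0.0, 0.0, 0.0, 1.0]]}
top basket_1 [([222.3, 210.5], 0.64), ([207.0, 212.7], 0.61), ([247.1, 213.0], 0.57), ([227.9, 219.8], 0.47)]
top hook_stand [([228.2, 216.9], 0.78)]
top carrier [([340.8, 210.3], 0.87)]
top deck [([324.3, 207.2], 0.86)]
top beaker_1 [([310.5, 199.4], 0.76), ([335.5, 214.8], 0.5)]
top knob_grip [([374.4, 207.2], 0.77), ([140.0, 242.5], 0.46)]
top pointer_tip [([382.4, 216.7], 0.77)]
top marker_post []
top timer [([282.3, 243.4], 0.51), ([322.3, 208.4], 0.39)]
top flask [([418.8, 211.5], 0.6), ([244.0, 212.3], 0.25), ([229.3, 214.7], 0.25)]
top bottle [([429.5, 189.9], 0.73)]
top funnel [([139.5, 240.0], 0.81)]
side {'vertical_fov': 49.96307064457629, 'cx': 285.55132660577107, 'cy': 211.86080657377246, 'extrinsics': [[0.612, -0.791, 0.006, -295.55], [0.326, 0.259, 0.909, -221.929], [-0.72, -0.555, 0.416, -1232.064], [0.0, 0.0, 0.0, 1.0]]}
side basket_1 [([263.0, 212.6], 0.91), ([246.7, 203.8], 0.69), ([334.7, 248.5], 0.69), ([227.7, 197.9], 0.59)]
side hook_stand [([241.4, 215.4], 0.83)]
side carrier [([347.5, 247.8], 0.69), ([246.9, 205.9], 0.21)]
side deck [([334.2, 240.8], 0.91)]
side beaker_1 [([336.2, 247.5], 0.84), ([327.8, 232.1], 0.67)]
side knob_grip [([378.1, 237.1], 0.6)]
side pointer_tip [([386.4, 253.8], 0.83)]
side marker_post [([366.2, 258.8], 0.47)]
side timer [([378.1, 235.8], 0.75), ([270.7, 240.3], 0.47)]
side flask [([435.4, 285.9], 0.93)]
side bottle [([461.3, 275.9], 0.62), ([386.3, 255.8], 0.47)]
side funnel [([387.7, 254.5], 0.68), ([169.3, 198.1], 0.61), ([246.9, 216.3], 0.27)]
```

Run:
```python
from h import *
a=cv2.imread('pics/top0.png')[160:270,110:460]; b=cv2.imread('pics/side0.png')[150:310,140:490]
cv2.imwrite('pics/c0.png',cv2.resize(np.vstack([a,b]),None,fx=2.2,fy=2.2,interpolation=3))
for n,t,s,z in [('hook',(228.2,216.9),(241.4,215.4),0),('carrier',(340.8,210.3),(347.5,247.8),0),('deck',(324.3,207.2),(334.2,240.8),12),('bk1',(310.5,199.4),(327.8,232.1),12),('bk2',(335.5,214.8),(336.2,247.5),12),('knob',(374.4,207.2),(378.1,237.1),86),('ptr',(382.4,216.7),(386.4,253.8),50),
 ('post',None,(366.2,258.8),30),('b',(247.1,213),(263,212.6),37),('b',(222.3,210.5),(246.7,203.8),37),('b',(207,212.7),(227.7,197.9),37),('flask',(418.8,211.5),(435.4,285.9),0),('bottle',(429.5,189.9),(461.3,275.9),0),('timer',(282.3,243.4),(270.7,240.3),0),('funnel',(139.5,240),(169.3,198.1),0)]:
    print(n,onz('top',t,z).round(1) if t else '',onz('side',s,z).round(1),[np.round(x,1) for x in tri('top',t,'side',s)] if t else '')
```

```text
hook [489.5 190.7   0. ] [477.2 205.    0. ] [array([482.6, 197.2,   1.1]), np.float64(18.8)]
carrier [ 503.7 -240.     0. ] [ 508.5 -235.2    0. ] [array([ 502.6, -239. ,    4. ]), np.float64(0.9)]
deck [ 514.9 -176.4   12. ] [ 503.1 -187.    12. ] [array([ 517.3, -177.9,    2.9]), np.float64(1.3)]
bk1 [ 546.7 -125.3   12. ] [ 542.9 -136.2   12. ] [array([ 550.2, -128.2,    5.9]), np.float64(6.3)]
bk2 [ 484.4 -217.3   12. ] [ 468.6 -216.2   12. ] [array([ 482.3, -214. ,    6.3]), np.float64(10.2)]
knob [ 494.2 -348.5   86. ] [ 485.4 -348.6   86. ] [array([ 493.6, -347.3,   82.8]), np.float64(4.6)]
ptr [ 465.4 -383.7   50. ] [ 468.7 -387.9   50. ] [array([ 467. , -386.1,   49.5]), np.float64(5.2)]
post  [ 437.  -339.8   30. ] 
b [495.3 114.7  37. ] [485.7 105.3  37. ] [array([496.8, 115.2,  30.1]), np.float64(0.4)]
b [507.3 207.4  37. ] [508.  204.6  37. ] [array([508.3, 206.7,  36.3]), np.float64(2.5)]
b [500.4 264.7  37. ] [504.6 300.7  37. ] [array([489.6, 269.6,  50.8]), np.float64(22.2)]
flask [ 491.  -535.7    0. ] [ 471.7 -542.9    0. ] [array([ 492.5, -538.5,  -12.4]), np.float64(3.3)]
bottle [ 574.5 -584.4    0. ] [ 569.3 -583.3    0. ] [array([ 574.1, -583.6,   -1.8]), np.float64(3.1)]
timer [382.5 -13.5   0. ] [393.2  -6.4   0. ] [array([382.2, -14.3,   7.1]), np.float64(1.9)]
funnel [409.3 527.4   0. ] [417.2 548.3   0. ] [array([405.3, 526.3,   9.5]), np.float64(7.3)]
```

View pics/c0.png

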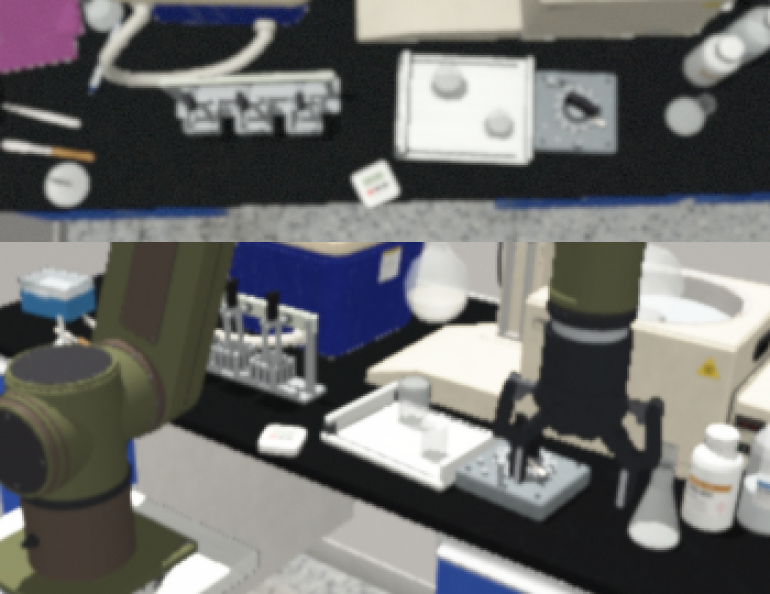

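The top view shows three baskets hanging at crop columns ~200/253/305, the two beakers on the deck and the knob at ~(578,105). The worktop between the stand and the carrier is free. I'll move over the deck and take a close look.

Request:
servo_tool:
  increments:
    - [-0.05,-0.253,-0.44,0.225,0,0,100]
    - [-0.05,-0.253,-0.44,0.225,0,0,100]
    - [-0.05,-0.253,-0.44,0.225,0,0,100]
    - [-0.05,-0.253,-0.44,0.225,0,0,100]
    - [-0.05,-0.253,-0.44,0.225,0,0,100]
    - [-0.05,-0.253,-0.44,0.225,0,0,100]
    - [-0.05,-0.253,-0.44,0.225,0,0,100]
    - [-0.05,-0.253,-0.44,0.225,0,0,100]

```text
t: 1.97
ee_pos: [372.1, -334.3, 283.1]
ee_rot: [2.36, 1.57, -0.782]
ft_force: [0.5, -0.8, 0.0]
opening: 1.001
```

```bash
cat >> h.py <<'E'
def inc(x,y,z,th,frm=None):
    """increments from present (or frm=(x,y,z,th)) pose to tool-down pose with tool y=(sin th,-cos th,0)"""
    if frm is None:
        s=bot.read_state(); p=np.array(s['ee_pos']); M=R.from_euler('xyz',s['ee_rot']).as_matrix()
    else: p=np.array(frm[:3]); M=rot(frm[3])
    T=rot(th); d=M.T@(np.array([x,y,z])-p)/1000; w=R.from_matrix(M.T@T).as_rotvec()
    print('inc',np.round(np.r_[d,w],4).tolist(),'dist %.0f'%(1000*np.linalg.norm(d)))
def rot(th):
    c,s=np.cos(th),np.sin(th); return np.array([[0,s,-c],[0,-c,-s],[-1,0,0]])
E
python3 - <<'E'
from h import *
st(); inc(430,-260,330,-.137)
E
```

```text
1.97 [ 372.1 -334.3  283.1] [ 2.36   1.57  -0.782] [ 0.5 -0.8  0. ] 1.001
inc [-0.0469, -0.0743, -0.0579, 0.1365, -0.0005, -0.0004] dist 105
```

Request:
servo_tool:
  increments:
    - [-0.047,-0.074,-0.058,0.137,0,0,100]
    - [-0.047,-0.074,-0.058,0.137,0,0,100]
    - [-0.047,-0.074,-0.058,0.137,0,0,100]
    - [-0.047,-0.074,-0.058,0.137,0,0,100]
    - [-0.047,-0.074,-0.058,0.137,0,0,100]

```text
t: 2.38
ee_pos: [430.0, -261.1, 330.4]
ee_rot: [2.448, 1.569, -0.827]
ft_force: [-0.6, -0.6, -0.1]
opening: 0.998
```

Run:
```python
from h import *
st(); P=bot.camera_params('wrist'); im=bot.camera('wrist'); cv2.imwrite('pics/w1.png',im)
print(P['vertical_fov'],np.round(P['extrinsics'],3).tolist())
for l,z in [('beaker_1',12),('knob_grip',86),('pointer_tip',50),('marker_post',30),('deck',12),('carrier',0)]:
    for a,s in tip('wrist',l): print(l,a,s,onz('wrist',a,z,P).round(1))
```

```text
2.38 [ 430.  -261.1  330.4] [ 2.448  1.569 -0.827] [-0.6 -0.6 -0.1] 0.998
59.18222828524212 [[-0.134, -0.991, 0.002, -202.452], [0.958, -0.13, -0.256, -392.44], [0.254, -0.032, 0.967, -573.593], [0.0, 0.0, 0.0, 1.0]]
beaker_1 [234.4, 130.9] 0.91 [ 475.6 -213.7   12. ]
beaker_1 [153.3, 76.9] 0.74 [ 547.1 -132.6   12. ]
knob_grip [361.5, 97.1] 0.92 [ 493.8 -348.9   86. ]
knob_grip [151.9, 75.5] 0.42 [ 539.7 -154.6   86. ]
pointer_tip [395.3, 120.1] 0.8 [ 465.5 -390.5   50. ]
marker_post [347.2, 154.0] 0.51 [ 433.5 -339.7   30. ]
deck [195.8, 107.0] 0.65 [ 508.3 -174.    12. ]
carrier [249.2, 102.4] 0.98 [ 505.4 -235.     0. ]
carrier [92.7, 230.0] 0.34 [375.5 -10.    0. ]
```

View pics/w1.png

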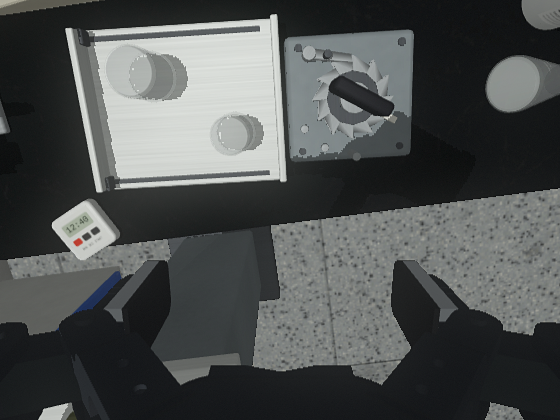

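Run:
```python
from h import *
print('base corner',onz('side',(288,219.5),5), 'rail end top',onz('side',(140+318/2.2,150+(312-242)/2.2),148),'rail top R',onz('top',(110+340/2.2,160+75/2.2),148),'rail top L',onz('top',(110+177/2.2,160+90/2.2),148))
print('basket grips top', [onz('top',(110+a/2.2,160+b/2.2),140).round(0) for a,b in [(205,105),(257,105),(308,105)]])
inc(546,-132,130,-.1); inc(546,-132,50,-.1,(546,-132,130,-.1)); inc(475,5,150,-.1,(546,-132,150,-.1))
```

```text
base corner [549.19613368  40.11005826   5.        ] rail end top [549.28649947  57.0390985  148.        ] rail top R [538.05437545  42.83139676 148.        ] rail top L [520.79914365 300.51817252 148.        ]
basket grips top [array([497., 258., 140.]), array([495., 175., 140.]), array([493.,  95., 140.])]
inc [0.1989, -0.1455, -0.0988, -0.0391, 0.0012, 0.0005] dist 266
inc [0.08, 0.0, 0.0, 0.0, 0.0, 0.0] dist 80
inc [0.0, -0.1292, 0.0843, 0.0, 0.0, 0.0] dist 154
```

Request:
servo_tool:
  increments:
    - [0.199,-0.146,-0.099,-0.039,0,0,100]
    - [0.199,-0.146,-0.099,-0.039,0,0,100]
    - [0.199,-0.146,-0.099,-0.039,0,0,100]
    - [0.199,-0.146,-0.099,-0.039,0,0,100]
    - [0.199,-0.146,-0.099,-0.039,0,0,100]
    - [0.199,-0.146,-0.099,-0.039,0,0,100]
    - [0.199,-0.146,-0.099,-0.039,0,0,100]
    - [0.199,-0.146,-0.099,-0.039,0,0,100]

```text
t: 3.4
ee_pos: [546.0, -129.0, 127.0]
ee_rot: [-0.268, 1.564, 2.778]
ft_force: [-1.1, -0.2, 0.2]
opening: 0.998
```

Run:
```python
from h import *
st(); P=bot.camera_params('wrist'); bot.camera('wrist')
for a,s in tip('wrist','beaker_1'): print(a,s,onz('wrist',a,12,P).round(1))
for o in bot.outline_of('wrist','beaker_1')[:2]: print(o['extent'],o['score'])
bot.camera('side'); 
for a,s in tip('side','beaker_1'): print('side',a,s,onz('side',a,12).round(1))
inc(546,-132,52,-.1)
```

```text
3.4 [ 546. -129.  127.] [-0.268  1.564  2.778] [-1.1 -0.2  0.2] 0.998
[283.8, 204.1] 0.77 [ 547.7 -131.7   12. ]
[237.1, 163.5, 332.1, 283.3] 0.79
[375.9, 264.3, 436.8, 351.7] 0.7
side [334.2, 250.6] 0.81 [ 447.5 -222.    12. ]
side [327.4, 232.7] 0.74 [ 538.3 -137.6   12. ]
inc [0.0805, -0.0003, 0.0017, 0.0003, -0.0029, -0.0011] dist 81
```

Request:
servo_tool:
  increments:
    - [0.04,0,0.0015,0,0,0,100]
    - [0.08,0,0.0015,0,0,0,100]
    - [0.08,0,0.0015,0,0,0,100]
    - [0.08,0,0.0015,0,0,0,45]
    - [0.08,0,0.0015,0,0,0,40]
    - [0.08,0,0.0015,0,0,0,40]
    - [0.08,0,0.0015,0,0,0,40]
    - [0.08,0,0.0015,0,0,0,40]
  grip_force: 40

```text
t: 4.32
ee_pos: [547.7, -131.8, 53.8]
ee_rot: [2.823, 1.565, -0.417]
ft_force: [-1.4, -1.4, 7.9]
opening: 0.561
```

Request:
servo_tool:
  increments:
    - [0,0,0,0,0,0,40]
    - [0,0,0,0,0,0,40]
    - [-0.01,0,0,0,0,0,40]
    - [-0.02,0,0,0,0,0,40]

```text
t: 4.65
ee_pos: [545.7, -130.6, 72.2]
ee_rot: [3.11, 1.57, -0.13]
ft_force: [-0.2, -0.1, -1.0]
opening: 0.565
```

Run:
```python
from h import *
st(); inc(546,-132,135,-.1);inc(470,0,125,-.1,(546,-132,135,-.1));
```

```text
4.65 [ 545.7 -130.6   72.2] [ 3.11  1.57 -0.13] [-0.2 -0.1 -1. ] 0.565
inc [-0.0628, 0.0014, -0.0005, 0.0018, -0.0009, -0.0] dist 63
inc [0.01, -0.1238, 0.0888, 0.0, 0.0, 0.0] dist 153
```

Request:
servo_tool:
  increments:
    - [-0.035,0,0,0,0,0,40]
    - [-0.065,0,0,0,0,0,40]
    - [-0.065,-0.03,0.022,0,0,0,40]
    - [-0.06,-0.06,0.045,0,0,0,40]
    - [-0.055,-0.095,0.068,0,0,0,40]
    - [-0.055,-0.124,0.089,0,0,0,40]
    - [-0.03,-0.124,0.089,0,0,0,40]
    - [-0.03,-0.124,0.089,0,0,0,40]

```text
t: 5.32
ee_pos: [466.1, 3.5, 99.8]
ee_rot: [-0.04, 1.567, 3.007]
ft_force: [-0.3, -0.1, -0.3]
opening: 0.564
```

Run:
```python
from h import *
s=st(); P=bot.camera_params('wrist'); bot.camera('wrist')
for l in ['beaker_1','timer']: print(l,tip('wrist',l))
inc(470,0,42,-.1)
```

```text
5.32 [466.1   3.5  99.8] [-0.04   1.567  3.007] [-0.3 -0.1 -0.3] 0.564
beaker_1 [([280.6, 247.8], 0.67)]
timer []
inc [0.0597, 0.0012, 0.0004, 0.0018, -0.002, -0.0002] dist 60
```

Request:
servo_tool:
  increments:
    - [0.03,0.001,0,0,0,0,40]
    - [0.05,0.001,0,0,0,0,40]
    - [0.056,0.001,0,0,0,0,40]
    - [0.059,0.001,0,0,0,0,40]
    - [0.06,0.001,0,0,0,0,40]
    - [0.06,0.001,0,0,0,0,40]

```text
t: 5.97
ee_pos: [469.8, -0.3, 41.9]
ee_rot: [2.829, 1.57, -0.412]
ft_force: [-0.0, 0.3, -1.1]
opening: 0.564
```

Request:
servo_tool:
  increments:
    - [0,0,0,0,0,0,75]
    - [0,0,0,0,0,0,78]
    - [0,0,0,0,0,0,78]
    - [-0.04,0,0,0,0,0,78]
    - [-0.08,0,0,0,0,0,78]
    - [-0.11,0,0,0,0,0,78]
    - [-0.11,0,0,0,0,0,100]

```text
t: 6.55
ee_pos: [473.6, 0.1, 156.5]
ee_rot: [-3.128, 1.559, -0.085]
ft_force: [1.8, -0.3, 0.2]
opening: 0.896
```

Run:
```python
from h import *
s=st();bot.camera('side')
for a,c in tip('side','beaker_1'): print(a,c,onz('side',a,0).round(),onz('side',a,12).round())
P=bot.camera_params('wrist'); bot.camera('wrist')
for a,c in tip('wrist','beaker_1'): print(a,c,onz('wrist',a,0,P).round(),onz('wrist',a,12,P).round())
inc(475,-214,150,-.1); inc(475,-214,60,-.1)
```

```text
6.55 [4.736e+02 1.000e-01 1.565e+02] [-3.128  1.559 -0.085] [ 1.8 -0.3  0.2] 0.896
[283.9, 232.9] 0.75 [463.  -8.   0.] [445. -22.  12.]
[332.4, 247.2] 0.59 [ 481. -194.    0.] [ 463. -206.   12.]
[283.5, 199.0] 0.93 [468.  -2.   0.] [471.  -2.  12.]
inc [0.0002, 0.2129, -0.0276, 0.0018, 0.001, 0.0] dist 215
inc [0.0902, 0.2129, -0.0277, 0.0018, 0.001, 0.0] dist 233
```

Request:
servo_tool:
  increments:
    - [0,0.036,-0.005,0,0,0,100]
    - [0,0.076,-0.01,0,0,0,100]
    - [0,0.116,-0.015,0,0,0,100]
    - [0,0.155,-0.02,0,0,0,100]
    - [0,0.19,-0.025,0,0,0,100]
    - [0,0.213,-0.028,0,0,0,100]
    - [0,0.213,-0.028,0,0,0,100]

```text
t: 7.33
ee_pos: [476.1, -218.7, 149.0]
ee_rot: [0.89, 1.569, -2.354]
ft_force: [-0.1, -0.2, -0.2]
opening: 0.999
```

Run:
```python
from h import *
s=st(); P=bot.camera_params('wrist'); bot.camera('wrist')
for a,c in tip('wrist','beaker_2'): print(a,c,onz('wrist',a,12,P).round())
inc(475,-214,47,-.1)
```

```text
7.33 [ 476.1 -218.7  149. ] [ 0.89   1.569 -2.354] [-0.1 -0.2 -0.2] 0.999
[2.2, 232.7] 0.74 [472. -11.  12.]
[273.2, 203.7] 0.57 [ 474. -214.   12.]
inc [0.1018, -0.0002, -0.0005, -0.0008, 0.0036, 0.002] dist 102
```

Confirmed at (474,-214). Grip it and lift high.

Request:
servo_tool:
  increments:
    - [0.04,0,0,0,0,0,100]
    - [0.08,0,0,0,0,0,100]
    - [0.102,0,0,0,0,0,100]
    - [0.102,0,0,0,0,0,100]
    - [0.102,0,0,0,0,0,35]
    - [0.102,0,0,0,0,0,35]
    - [0.102,0,0,0,0,0,35]
    - [0.102,0,0,0,0,0,35]

```text
t: 8.1
ee_pos: [477.5, -214.6, 50.5]
ee_rot: [2.739, 1.567, -0.5]
ft_force: [-1.1, 1.9, 7.6]
opening: 0.473
```

Request:
servo_tool:
  increments:
    - [0,0,0,0,0,0,35]
    - [0,0,0,0,0,0,35]
    - [-0.02,0,0,0,0,0,35]
    - [-0.06,0,0,0,0,0,35]
    - [-0.09,0,0,0,0,0,35]
    - [-0.09,0,0,0,0,0,35]

```text
t: 8.6
ee_pos: [480.0, -216.4, 145.2]
ee_rot: [2.738, 1.558, -0.502]
ft_force: [0.6, -1.3, 0.0]
opening: 0.477
```

Run:
```python
from h import *
s=st(); th=-.1+np.pi/2
inc(550,-12,137,-.1);inc(550,-12,137,th)
```

```text
8.6 [ 480.  -216.4  145.2] [ 2.738  1.558 -0.502] [ 0.6 -1.3  0. ] 0.477
inc [0.0077, -0.2103, -0.0495, 0.0018, -0.012, -0.0051] dist 216
inc [0.0077, -0.2103, -0.0495, -1.569, -0.0054, -0.0134] dist 216
```

Run:
```python
from h import *
print(np.round(bot.read_state()['joint_positions'],3))
```

```text
[-0.504  0.34   1.759  0.     1.03   1.165]
```

Request:
servo_tool:
  increments:
    - [0,-0.036,-0.008,-0.12,0,0,35]
    - [0,-0.072,-0.016,-0.24,0,0,35]
    - [0,-0.108,-0.025,-0.36,0,0,35]
    - [0,-0.144,-0.034,-0.48,0,0,35]
    - [0,-0.18,-0.042,-0.6,0,0,35]
    - [0,-0.21,-0.05,-0.72,0,0,35]
    - [0.004,-0.21,-0.05,-0.84,0,0,35]
    - [0.008,-0.21,-0.05,-0.96,0,0,35]

```text
t: 9.27
ee_pos: [547.3, -8.0, 130.9]
ee_rot: [2.285, 1.569, 0.015]
ft_force: [-0.6, -0.1, -1.1]
opening: 0.474
```

Request:
servo_tool:
  increments:
    - [0,0,0,-0.12,0,0,35]
    - [0,0,0,-0.24,0,0,35]
    - [0,0,0,-0.36,0,0,35]
    - [0,0,0,-0.48,0,0,35]
    - [0,0,0,-0.6,0,0,35]
    - [0,0,0,-0.6,0,0,35]

```text
t: 9.77
ee_pos: [546.2, -10.1, 130.7]
ee_rot: [1.625, 1.57, -0.052]
ft_force: [0.2, -0.1, -1.5]
opening: 0.477
```

Run:
```python
from h import *
s=st(); th=-.1+np.pi/2
cv2.imwrite('pics/w2.png',bot.camera('wrist')); print(tip('wrist','beaker_2'))
inc(550,-12,37,th)
```

```text
9.77 [546.2 -10.1 130.7] [ 1.625  1.57  -0.052] [ 0.2 -0.1 -1.5] 0.477
[([278.5, 258.0], 0.94), ([171.1, 198.5], 0.93)]
inc [0.0937, 0.0039, 0.0014, -0.0125, 0.0, -0.0003] dist 94
```

View pics/w2.png

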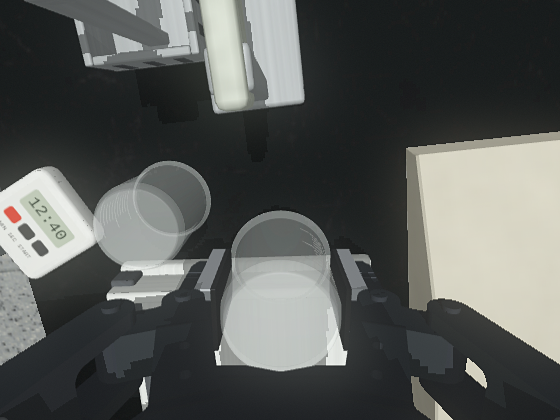

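Run:
```python
from h import *
for z in (0,68): print('bk1',onz('wrist',(171.1,198.5),z).round(),onz('wrist',(140,228),z).round(),onz('wrist',(278.5,258),80).round())
for z in (0,40,80): print('mach',onz('wrist',(408,150),z).round(), 'stand',onz('wrist',(303,100),z).round())
```

```text
bk1 [470.   0.   0.] [443. -19.   0.] [545. -20.  80.]
bk1 [492.  15.  68.] [473.   1.  68.] [545. -20.  80.]
mach [638.  16.   0.] stand [569.  57.   0.]
mach [624.  22.  40.] stand [567.  56.  40.]
mach [611.  28.  80.] stand [564.  56.  80.]
```

Request:
servo_tool:
  increments:
    - [0.03,0.008,0.0015,-0.012,0,0,35]
    - [0.06,0.008,0.0015,-0.012,0,0,35]
    - [0.08,0.008,0.0015,-0.012,0,0,35]
    - [0.09,0.008,0.0015,-0.012,0,0,35]
    - [0.093,0.008,0.0015,-0.012,0,0,35]
    - [0.094,0.008,0.0015,-0.012,0,0,35]
    - [0.094,0.008,0.0015,-0.012,0,0,35]

```text
t: 10.45
ee_pos: [553.1, -12.4, 37.5]
ee_rot: [-1.531, 1.569, 3.082]
ft_force: [-0.6, 1.4, 2.1]
opening: 0.474
```

Request:
servo_tool:
  increments:
    - [0,0,0,0,0,0,64]
    - [0,0,0,0,0,0,66]
    - [0,0,0,0,0,0,66]
    - [-0.04,0,0,0,0,0,66]
    - [-0.08,0,0,0,0,0,66]
    - [-0.12,0,0,0,0,0,66]
    - [-0.16,0,0,0,0,0,66]
    - [-0.2,0,0,0,0,0,66]

```text
t: 11.12
ee_pos: [553.9, -12.4, 238.6]
ee_rot: [1.946, 1.571, 0.277]
ft_force: [0.6, -0.5, -0.3]
opening: 0.663
```

Run:
```python
from h import *
s=st(); P=bot.camera_params('wrist'); bot.camera('wrist')
for a,c in tip('wrist','beaker_2'): print(a,c,onz('wrist',a,0,P).round())
inc(400,110,290,.067)
```

```text
11.12 [553.9 -12.4 238.6] [1.946 1.571 0.277] [ 0.6 -0.5 -0.3] 0.663
[197.3, 170.0] 0.9 [473.  -0.   0.]
[279.1, 180.5] 0.89 [552. -19.   0.]
inc [-0.0483, -0.1695, -0.1068, 1.4062, -0.0111, -0.013] dist 206
```

Request:
servo_tool:
  increments:
    - [-0.02,-0.022,-0.024,0.12,0,0,100]
    - [-0.04,-0.044,-0.047,0.24,0,0,100]
    - [-0.06,-0.066,-0.07,0.36,0,0,100]
    - [-0.08,-0.088,-0.094,0.48,0,0,100]
    - [-0.09,-0.11,-0.118,0.6,0,0,100]
    - [-0.09,-0.132,-0.142,0.72,0,0,100]
    - [-0.09,-0.154,-0.165,0.84,0,0,100]
    - [-0.09,-0.171,-0.187,0.96,0,0,100]

```text
t: 11.88
ee_pos: [400.2, 191.2, 326.4]
ee_rot: [-1.215, 1.57, 2.434]
ft_force: [0.5, -0.3, 0.4]
opening: 1.004
```

Request:
servo_tool:
  increments:
    - [0,0,0,0.12,0,0,100]
    - [0,0,0,0.24,0,0,100]
    - [0,0,0,0.36,0,0,100]
    - [0,0,0,0.445,0,0,100]
    - [0,0,0,0.445,0,0,100]

```text
t: 12.3
ee_pos: [401.7, 190.3, 326.0]
ee_rot: [0.185, 1.57, -2.89]
ft_force: [-0.2, 0.6, -0.5]
opening: 1.0
```

Run:
```python
from h import *
s=st(); P=bot.camera_params('wrist'); cv2.imwrite('pics/w3.png',bot.camera('wrist'))
for l,z in (('basket_1',37),('hook_stand',0)):
  for a,c in tip('wrist',l,4): print(l,a,c,onz('wrist',a,z,P).round())
for o in bot.outline_of('wrist','basket_1')[:3]: print(np.round(o['extent']),o['score'])
```

```text
12.3 [401.7 190.3 326. ] [ 0.185  1.57  -2.89 ] [-0.2  0.6 -0.5] 1.0
basket_1 [286.1, 81.5] 0.95 [493. 190.  37.]
basket_1 [199.6, 68.9] 0.89 [500. 281.  37.]
basket_1 [362.7, 86.4] 0.57 [494. 108.  37.]
hook_stand [281.6, 82.6] 0.58 [494. 194.   0.]
[256.  43. 312. 108.] 0.84
[146.  30. 229. 100.] 0.7
[336.  55. 427. 118.] 0.61
```

View pics/w3.png

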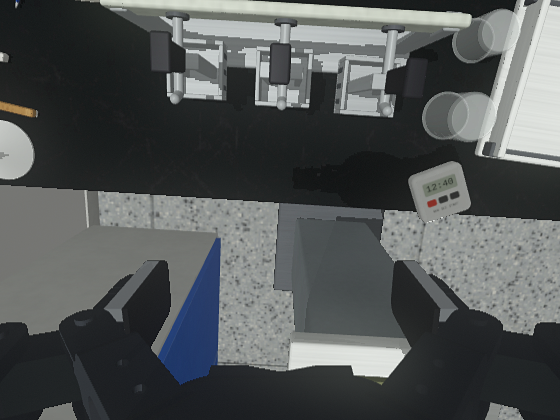

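Run:
```python
from h import *
print('hooktips',[onz('wrist',p,141).round(1) for p in [(176,98),(282,104),(386,110)]])
print('hook roots',[onz('wrist',p,133).round(1) for p in [(178,22),(285,26),(394,32)]])
print('grip tops',[onz('wrist',p,152).round(1) for p in [(160,51),(281,63),(415,78)]])
im=cv2.imread('pics/w3.png')[20:130,130:450]; cv2.imwrite('pics/c3.png',cv2.resize(im,None,fx=2.5,fy=2.5,interpolation=2))
print(onz('wrist',(102,0),148),onz('wrist',(472,14),148),onz('wrist',(471,25),148))
```

```text
hooktips [array([468.2, 278.2, 141. ]), array([469.6, 193. , 141. ]), array([470.8, 108.7, 141. ])]
hook roots [array([525.7, 278.7, 133. ]), array([528.8, 194.9, 133. ]), array([530.5, 108.7, 133. ])]
grip tops [array([501.3, 287.2, 152. ]), array([499.3, 196. , 152. ]), array([495.8,  93. , 152. ])]
[533.85505427 330.51290522 148.        ] [543.80579692  56.77554131 148.        ] [536.35586645  55.99799865 148.        ]
```

View pics/c3.png

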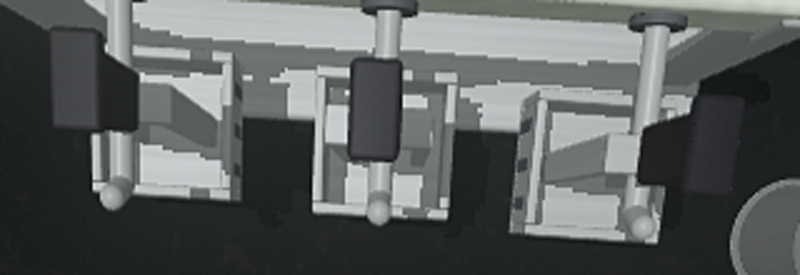

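The crop shows the three baskets on their hooks, with grip tops at about (160,51), (280,64) and (417,78) in the full picture. Those tops are 189 mm high when hanging.

Run:
```python
from h import *
print('grip tops',[onz('wrist',p,189).round(1) for p in [(160.4,51.2),(280.4,64),(416.8,78)]])
bot.camera('side'); bot.camera('top')
print(tip('side','basket_1'),[onz('side',a,37).round() for a,_ in tip('side','basket_1')])
inc(494,106,260,.03);inc(494,106,167,.03,(494,106,260,.03))
```

```text
grip tops [array([497. , 275.4, 189. ]), array([494.7, 196.1, 189. ]), array([492.3, 104.4, 189. ])]
[([227.2, 202.6], 0.76), ([246.8, 205.0], 0.71), ([266.3, 212.5], 0.66)] [array([471., 270.,  37.]), array([500., 197.,  37.]), array([494.,  97.,  37.])]
inc [0.0665, 0.0903, -0.0858, 0.0391, 0.0001, -0.0] dist 141
inc [0.093, 0.0, 0.0, 0.0, 0.0, 0.0] dist 93
```

Request:
servo_tool:
  increments:
    - [0.02,0.03,-0.029,0.039,0,0,60]
    - [0.04,0.06,-0.058,0.039,0,0,60]
    - [0.06,0.09,-0.085,0.039,0,0,60]
    - [0.066,0.09,-0.085,0.039,0,0,60]
    - [0.066,0.09,-0.085,0.039,0,0,60]

```text
t: 13.12
ee_pos: [493.8, 104.0, 257.7]
ee_rot: [0.279, 1.566, -2.836]
ft_force: [-0.6, 0.2, 0.4]
opening: 0.597
```

Run:
```python
from h import *
s=st(); P=bot.camera_params('wrist'); cv2.imwrite('pics/w4.png',bot.camera('wrist'))
for a,c in tip('wrist','basket_1',4): print(a,c,onz('wrist',a,37,P).round())
inc(493,105.5,167,.03)
```

```text
13.12 [493.8 104.  257.7] [ 0.279  1.566 -2.836] [-0.6  0.2  0.4] 0.597
[91.2, 167.8] 0.84 [498. 281.  37.]
[270.8, 178.7] 0.71 [492. 112.  37.]
[187.9, 175.1] 0.65 [494. 190.  37.]
inc [0.093, 0.0007, -0.0007, -0.0015, 0.0025, 0.0005] dist 93
```

View pics/w4.png

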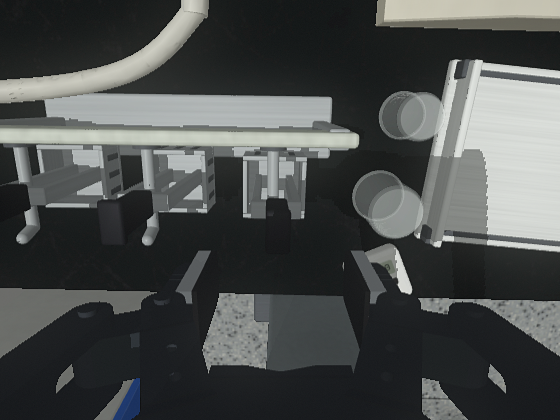

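Request:
servo_tool:
  increments:
    - [0.04,0,0,0,0,0,60]
    - [0.08,0,0,0,0,0,60]
    - [0.093,0,0,0,0,0,60]
    - [0.093,0,0,0,0,0,40]
    - [0.093,0,0,0,0,0,20]
    - [0.093,0,0,0,0,0,0]
    - [0.093,0,0,0,0,0,0]
    - [0.093,0,0,0,0,0,0]
  grip_force: 70

```text
t: 13.88
ee_pos: [494.5, 106.9, 169.7]
ee_rot: [-2.932, 1.566, 0.239]
ft_force: [0.7, 1.6, 4.5]
opening: 0.154
```

Request:
servo_tool:
  increments:
    - [0,0,0,0,0,0,0]
    - [0,0,0,0,0,0,0]
    - [0,0,0,0,0,0,0]
    - [0,0,0,0,0,0,0]

```text
t: 14.22
ee_pos: [494.6, 106.9, 169.6]
ee_rot: [-2.821, 1.566, 0.35]
ft_force: [-1.0, 2.0, 6.5]
opening: 0.155
```

Run:
```python
from h import *
s=st(); P=bot.camera_params('wrist'); cv2.imwrite('pics/w5.png',bot.camera('wrist'))
```

```text
14.22 [494.6 106.9 169.6] [-2.821  1.566  0.35 ] [-1.   2.   6.5] 0.155
```

Request:
servo_tool:
  increments:
    - [-0.01,0,0,0,0,0,0]
    - [-0.02,0,0,0,0,0,0]
    - [-0.02,0,0,0,0,0,0]
    - [-0.02,0,0.015,0,0,0,0]
    - [-0.02,0,0.035,0,0,0,0]
    - [-0.02,0,0.055,0,0,0,0]
    - [-0.02,0,0.075,0,0,0,0]
    - [-0.02,0,0.075,0,0,0,0]

```text
t: 14.93
ee_pos: [412.7, 103.5, 187.1]
ee_rot: [0.111, 1.565, -3.001]
ft_force: [-1.1, 0.1, -0.8]
opening: 0.153
```

Request:
servo_tool:
  increments:
    - [-0.03,0,0,0,0,0,0]
    - [-0.055,0,0,0,0,0,0]
    - [-0.055,0,0,0,0,0,0]

```text
t: 15.18
ee_pos: [421.8, 104.5, 247.3]
ee_rot: [-3.042, 1.561, 0.129]
ft_force: [0.7, 0.0, -0.7]
opening: 0.151
```

Run:
```python
from h import *
s=st(); inc(541,-225,245,-.1)
inc(541,-225,143,-.1,(541,-225,245,-.1))
cv2.imwrite('pics/w5.png',bot.camera('wrist'))
```

```text
15.18 [421.8 104.5 247.3] [-3.042  1.561  0.129] [ 0.7  0.  -0.7] 0.151
inc [0.003, 0.3329, -0.1093, 0.1299, -0.0099, 0.0016] dist 350
inc [0.102, 0.0, 0.0, 0.0, 0.0, 0.0] dist 102
```

View pics/w5.png

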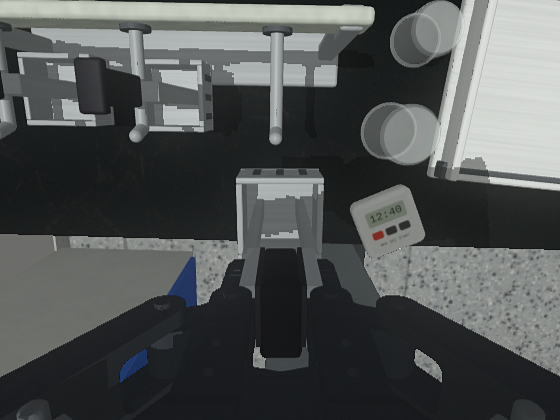

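The basket is off its hook and held straight. Now I'll carry it to slot A.

Request:
servo_tool:
  increments:
    - [0,0.03,-0.01,0.02,0,0,0]
    - [0,0.068,-0.022,0.05,0,0,0]
    - [0,0.106,-0.035,0.08,0,0,0]
    - [0,0.144,-0.047,0.1,0,0,0]
    - [0,0.182,-0.06,0.12,0,0,0]
    - [0,0.22,-0.072,0.13,0,0,0]
    - [0,0.258,-0.085,0.13,0,0,0]
    - [0,0.29,-0.095,0.13,0,0,0]

```text
t: 15.9
ee_pos: [522.2, -186.0, 241.3]
ee_rot: [0.294, 1.57, -2.948]
ft_force: [0.5, 0.2, -1.1]
opening: 0.153
```

Request:
servo_tool:
  increments:
    - [0,0.03,-0.01,0,0,0,0]
    - [0,0.037,-0.025,0,0,0,0]
    - [0,0.037,-0.025,0,0,0,0]
    - [0,0.037,-0.025,0,0,0,0]

```text
t: 16.23
ee_pos: [542.7, -222.9, 240.9]
ee_rot: [-0.445, 1.568, 2.595]
ft_force: [-0.1, 0.1, -1.2]
opening: 0.154
```

Run:
```python
from h import *
s=st(); inc(541,-225,143,-.1)
P=bot.camera_params('wrist');bot.camera('wrist')
for l,z in (('basket_1',115),('carrier',0),('deck',12),('knob_grip',86)):
  for a,c in tip('wrist',l,4): print(l,a,c,onz('wrist',a,z,P).round())
```

```text
16.23 [ 542.7 -222.9  240.9] [-0.445  1.568  2.595] [-0.1  0.1 -1.2] 0.154
inc [0.0979, 0.0024, 0.0012, -0.0016, 0.0025, 0.0012] dist 98
deck [236.9, 216.1] 0.78 [ 507. -176.   12.]
knob_grip [440.2, 238.6] 0.89 [ 493. -347.   86.]
```

Request:
servo_tool:
  increments:
    - [0.03,0.002,0.001,0,0,0,0]
    - [0.065,0.002,0.001,0,0,0,0]
    - [0.085,0.002,0.001,0,0,0,0]
    - [0.092,0.002,0.001,0,0,0,0]
    - [0.096,0.002,0.001,0,0,0,0]
    - [0.098,0.002,0.001,0,0,0,0]
    - [0.098,0.002,0.001,0,0,0,0]
    - [0.098,0.002,0.001,0,0,0,0]

```text
t: 17.15
ee_pos: [542.9, -224.7, 146.2]
ee_rot: [2.761, 1.567, -0.48]
ft_force: [0.3, 0.6, -0.4]
opening: 0.152
```

Run:
```python
from h import *
s=st(); bot.camera('side')
for a,c in tip('side','basket_1',4): print(a,c,onz('side',a,12).round())
```

```text
17.15 [ 542.9 -224.7  146.2] [ 2.761  1.567 -0.48 ] [ 0.3  0.6 -0.4] 0.152
[247.1, 208.4] 0.93 [518. 213.  12.]
[230.9, 198.8] 0.87 [548. 327.  12.]
[350.3, 243.8] 0.67 [ 518. -239.   12.]
```

Request:
servo_tool:
  increments:
    - [0.001,0,0,0,0,0,0]
    - [0.002,0,0,0,0,0,0]
    - [0.002,0,0,0,0,0,0]
    - [0.002,0,0,0,0,0,0]

```text
t: 17.58
ee_pos: [542.7, -224.6, 145.0]
ee_rot: [2.838, 1.567, -0.404]
ft_force: [-2.1, 1.6, 9.0]
opening: 0.152
```

Request:
servo_tool:
  increments:
    - [0.001,0,0,0,0,0,0]
    - [0.002,0,0,0,0,0,0]
    - [0.002,0,0,0,0,0,0]
    - [0.002,0,0,0,0,0,0]

```text
t: 17.92
ee_pos: [542.9, -224.6, 144.9]
ee_rot: [2.839, 1.566, -0.402]
ft_force: [-4.0, 3.5, 21.6]
opening: 0.156
```

Request:
servo_tool:
  increments:
    - [-0.0025,0,0,0,0,0,0]
    - [-0.0025,0,0,0,0,0,0]
    - [-0.0025,0,0,0,0,0,30]
    - [-0.0025,0,0,0,0,0,45]
    - [-0.0025,0,0,0,0,0,45]
    - [-0.0025,0,0,0,0,0,45]

```text
t: 18.42
ee_pos: [541.4, -224.2, 142.5]
ee_rot: [-0.307, 1.57, 2.735]
ft_force: [-0.2, 0.3, 0.7]
opening: 0.45
```

Request:
servo_tool:
  increments:
    - [-0.03,0,0,0,0,0,50]
    - [-0.07,0,0,0,0,0,60]
    - [-0.11,0,0,0,0,0,60]
    - [-0.12,0,0,0,0,0,60]
    - [-0.12,0,0,0,0,0,60]

```text
t: 18.83
ee_pos: [544.1, -225.4, 267.3]
ee_rot: [2.778, 1.562, -0.464]
ft_force: [0.2, -0.5, -0.4]
opening: 0.602
```

Run:
```python
from h import *
s=st(); inc(494,195.5,262,.03); P=bot.camera_params('wrist'); cv2.imwrite('pics/w6.png',bot.camera('wrist'))
for a,c in tip('wrist','basket_1',4): print(a,c,onz('wrist',a,12,P).round())
```

```text
18.83 [ 544.1 -225.4  267.3] [ 2.778  1.562 -0.464] [ 0.2 -0.5 -0.4] 0.602
inc [0.0033, -0.4138, 0.0919, -0.1302, -0.0079, -0.0036] dist 424
[280.3, 173.4] 0.67 [ 545. -227.   12.]
```

View pics/w6.png

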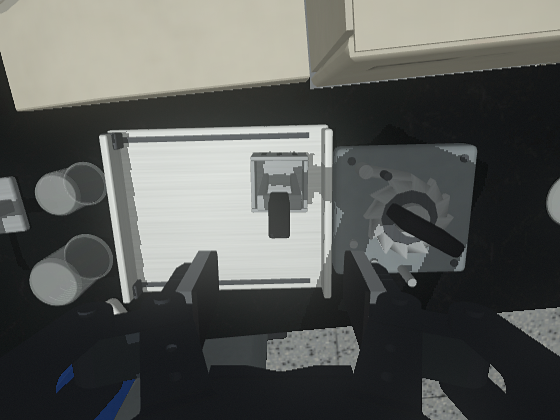

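Request:
servo_tool:
  increments:
    - [0,-0.038,0.009,-0.02,0,0,60]
    - [0,-0.077,0.018,-0.04,0,0,60]
    - [0,-0.116,0.027,-0.07,0,0,60]
    - [0,-0.155,0.036,-0.1,0,0,60]
    - [0,-0.194,0.045,-0.13,0,0,60]
    - [0,-0.233,0.054,-0.13,0,0,60]
    - [0,-0.272,0.063,-0.13,0,0,60]
    - [0,-0.311,0.072,-0.13,0,0,60]

```text
t: 19.6
ee_pos: [498.9, 94.0, 260.3]
ee_rot: [0.069, 1.565, -3.043]
ft_force: [0.8, 0.1, 0.7]
opening: 0.601
```

Request:
servo_tool:
  increments:
    - [0,-0.035,0.005,0,0,0,60]
    - [0,-0.07,0.009,0,0,0,60]
    - [0,-0.1,0.007,0,0,0,60]
    - [0,-0.105,0.006,0,0,0,60]
    - [0,-0.105,0.006,0,0,0,60]

```text
t: 20.02
ee_pos: [490.7, 198.7, 260.5]
ee_rot: [0.253, 1.566, -2.855]
ft_force: [-0.2, 0.0, -0.4]
opening: 0.6
```

Run:
```python
from h import *
s=st(); P=bot.camera_params('wrist'); bot.camera('wrist')
for o in bot.outline_of('wrist','basket_1')[:3]: print(np.round(o['extent']),round(o['score'],2))
for a,c in tip('wrist','basket_1',4): print(a,c,onz('wrist',a,37,P).round())
im=bot.camera('wrist'); cv2.imwrite('pics/w7.png',im)
g=im.max(2)[180:270,200:360]<45; n,l,S,C=cv2.connectedComponentsWithStats(g.astype('uint8'))
print([(S[i][:5].tolist()) for i in range(1,n) if S[i][4]>150])
inc(494,195,167,.03)
```

```text
20.02 [490.7 198.7 260.5] [ 0.253  1.566 -2.855] [-0.2  0.  -0.4] 0.6
[257. 146. 320. 242.] 0.96
[125. 142. 224. 234.] 0.77
[193.0, 167.6] 0.93 [497. 281.  37.]
[286.6, 173.3] 0.67 [494. 192.  37.]
[[0, 0, 160, 90, 11833]]
inc [0.095, 0.0007, -0.0026, -0.0015, 0.0022, -0.0013] dist 95
```

Request:
servo_tool:
  increments:
    - [0.04,0.001,-0.003,0,0,0,60]
    - [0.08,0.001,-0.003,0,0,0,60]
    - [0.095,0.001,-0.003,0,0,0,60]
    - [0.095,0.001,-0.003,0,0,0,40]
    - [0.095,0.001,-0.003,0,0,0,20]
    - [0.095,0.001,-0.003,0,0,0,0]
    - [0.095,0.001,-0.003,0,0,0,0]
    - [0.095,0.001,-0.003,0,0,0,0]

```text
t: 20.88
ee_pos: [496.2, 196.4, 169.7]
ee_rot: [-2.889, 1.567, 0.282]
ft_force: [0.5, 0.2, -0.8]
opening: 0.156
```

Request:
servo_tool:
  increments:
    - [0,0,0,0,0,0,0]
    - [0,0,0,0,0,0,0]
    - [0,0,0,0,0,0,0]

```text
t: 21.13
ee_pos: [496.0, 196.4, 169.4]
ee_rot: [-3.036, 1.568, 0.136]
ft_force: [1.0, -0.7, 5.9]
opening: 0.15
```

Request:
servo_tool:
  increments:
    - [-0.01,0,0,0,0,0,0]
    - [-0.02,0,0,0,0,0,0]
    - [-0.02,0,0,0,0,0,0]
    - [-0.02,0,0,0,0,0,0]

```text
t: 21.47
ee_pos: [495.6, 196.6, 189.0]
ee_rot: [-2.801, 1.569, 0.371]
ft_force: [-0.2, -0.3, -0.8]
opening: 0.157
```

Run:
```python
from h import *
s=st()
```

```text
21.47 [495.6 196.6 189. ] [-2.801  1.569  0.371] [-0.2 -0.3 -0.8] 0.157
```

Request:
servo_tool:
  increments:
    - [0,0,0.02,0,0,0,0]
    - [0,0,0.04,0,0,0,0]
    - [0,0,0.06,0,0,0,0]
    - [0,0,0.078,0,0,0,0]
    - [0,0,0.078,0,0,0,0]
    - [-0.03,0,0.078,0,0,0,0]
    - [-0.058,0,0.078,0,0,0,0]
    - [-0.058,0,0.078,0,0,0,0]

```text
t: 22.13
ee_pos: [420.9, 195.3, 250.9]
ee_rot: [-2.835, 1.561, 0.336]
ft_force: [1.5, -0.2, -0.5]
opening: 0.155
```

Run:
```python
from h import *
s=st(); inc(549,-151,245,-.1); print(s['ft_force'])
```

```text
22.13 [420.9 195.3 250.9] [-2.835  1.561  0.336] [ 1.5 -0.2 -0.5] 0.155
inc [0.006, 0.35, -0.1176, 0.1301, -0.0096, 0.0037] dist 369
[ 1.49894107 -0.16981902 -0.53851187]
```

Request:
servo_tool:
  increments:
    - [0,0.036,0.001,0.02,0,0,0]
    - [0,0.074,0.002,0.04,0,0,0]
    - [0,0.112,0.003,0.06,0,0,0]
    - [0,0.142,0.002,0.08,0,0,0]
    - [0,0.175,-0.018,0.1,0,0,0]
    - [0,0.208,-0.037,0.12,0,0,0]
    - [0,0.241,-0.056,0.13,0,0,0]
    - [0,0.274,-0.075,0.13,0,0,0]

```text
t: 22.8
ee_pos: [501.2, -79.8, 245.7]
ee_rot: [-2.888, 1.57, 0.153]
ft_force: [0.6, -0.2, -1.0]
opening: 0.155
```

Request:
servo_tool:
  increments:
    - [0,0.03,-0.022,0,0,0,0]
    - [0,0.06,-0.045,0,0,0,0]
    - [0,0.07,-0.052,0,0,0,0]
    - [0,0.07,-0.052,0,0,0,0]
    - [0,0.07,-0.052,0,0,0,0]

```text
t: 23.22
ee_pos: [544.8, -152.9, 245.0]
ee_rot: [-0.509, 1.568, 2.531]
ft_force: [-0.2, 0.8, -1.9]
opening: 0.152
```

Run:
```python
from h import *
bot.camera('side'); s=st(); inc(549,-151,146,-.1)
```

```text
23.27 [ 544.1 -151.9  245.2] [-0.502  1.568  2.539] [ 1.3 -0.1 -1.8] 0.158
inc [0.0991, -0.0012, -0.005, -0.0006, 0.0024, 0.0013] dist 99
```

Request:
servo_tool:
  increments:
    - [0.03,0,-0.005,0,0,0,0]
    - [0.065,0,-0.005,0,0,0,0]
    - [0.085,0,-0.005,0,0,0,0]
    - [0.092,0,-0.005,0,0,0,0]
    - [0.096,0,-0.005,0,0,0,0]
    - [0.099,0,-0.005,0,0,0,0]
    - [0.1,0,-0.005,0,0,0,0]
    - [0.1,0,-0.005,0,0,0,0]

```text
t: 23.93
ee_pos: [550.8, -153.0, 147.4]
ee_rot: [2.916, 1.568, -0.325]
ft_force: [0.1, -0.4, -1.1]
opening: 0.16
```

Request:
servo_tool:
  increments:
    - [0.001,0,0,0,0,0,0]
    - [0.001,0,0,0,0,0,0]
    - [0.001,0,0,0,0,0,0]

```text
t: 24.18
ee_pos: [550.3, -153.2, 145.8]
ee_rot: [2.908, 1.569, -0.334]
ft_force: [-0.0, -0.8, -1.1]
opening: 0.154
```

Request:
servo_tool:
  increments:
    - [0.001,0,0,0,0,0,0]
    - [0.0015,0,0,0,0,0,0]
    - [0.0015,0,0,0,0,0,0]

```text
t: 24.43
ee_pos: [550.4, -153.4, 144.8]
ee_rot: [2.803, 1.569, -0.439]
ft_force: [-1.5, 0.1, 5.1]
opening: 0.151
```

Request:
servo_tool:
  increments:
    - [0.0005,0,0,0,0,0,0]
    - [0.001,0,0,0,0,0,0]
    - [0.001,0,0,0,0,0,0]

```text
t: 24.68
ee_pos: [550.4, -153.5, 144.7]
ee_rot: [2.787, 1.569, -0.455]
ft_force: [-3.9, -0.6, 11.7]
opening: 0.156
```

Contact. Release, go up, then on to the third basket (at about 497, 276).

Request:
servo_tool:
  increments:
    - [-0.0015,0,0,0,0,0,0]
    - [-0.0015,0,0,0,0,0,30]
    - [-0.0015,0,0,0,0,0,45]
    - [-0.0015,0,0,0,0,0,45]
    - [-0.0015,0,0,0,0,0,45]
    - [-0.04,0,0,0,0,0,60]
    - [-0.08,0,0,0,0,0,60]
    - [-0.118,0,0,0,0,0,60]

```text
t: 25.35
ee_pos: [549.3, -152.8, 261.1]
ee_rot: [-0.256, 1.568, 2.785]
ft_force: [1.9, -0.6, -0.3]
opening: 0.599
```

Run:
```python
from h import *
s=st(); P=bot.camera_params('wrist'); bot.camera('wrist')
for a,c in tip('wrist','basket_1',4): print(a,c,onz('wrist',a,12,P).round())
inc(496,277.5,262,.03)
```

```text
25.35 [ 549.3 -152.8  261.1] [-0.256  1.568  2.785] [ 1.9 -0.6 -0.3] 0.599
[279.1, 177.4] 0.98 [ 545. -151.   12.]
[350.6, 173.6] 0.68 [ 541. -224.   12.]
inc [0.0028, -0.424, 0.101, -0.1301, -0.0132, -0.0042] dist 436
```

Request:
servo_tool:
  increments:
    - [0,-0.039,0.009,-0.02,0,0,60]
    - [0,-0.078,0.018,-0.04,0,0,60]
    - [0,-0.117,0.028,-0.07,0,0,60]
    - [0,-0.156,0.037,-0.1,0,0,60]
    - [0,-0.195,0.046,-0.13,0,0,60]
    - [0,-0.234,0.055,-0.13,0,0,60]
    - [0,-0.273,0.065,-0.13,0,0,60]
    - [0,-0.312,0.074,-0.13,0,0,60]

```text
t: 26.12
ee_pos: [506.4, 166.5, 259.8]
ee_rot: [0.214, 1.57, -2.898]
ft_force: [0.5, 0.3, 0.9]
opening: 0.604
```

Request:
servo_tool:
  increments:
    - [0,-0.035,0.004,0,0,0,60]
    - [0,-0.07,0.008,0,0,0,60]
    - [0,-0.105,0.012,0,0,0,60]
    - [0,-0.114,0.013,0,0,0,60]
    - [0,-0.114,0.013,0,0,0,60]

```text
t: 26.53
ee_pos: [490.3, 280.8, 259.6]
ee_rot: [-0.093, 1.57, 3.082]
ft_force: [-0.4, -0.3, 0.8]
opening: 0.601
```

Run:
```python
from h import *
s=st(); P=bot.camera_params('wrist'); im=bot.camera('wrist'); cv2.imwrite('pics/w8.png',im[120:300,130:430])
for a,c in tip('wrist','basket_1',4): print(a,c,onz('wrist',a,37,P).round())
print([proj('wrist',(497+dx,276,189),P).round() for dx in (-13,13)])
inc(496,277,167,.03)
```

```text
26.53 [490.3 280.8 259.6] [-0.093  1.57   3.082] [-0.4 -0.3  0.8] 0.601
[279.9, 172.4] 0.72 [496. 281.  37.]
[56.3, 249.9] 0.4 [410. 502.  37.]
[array([288., 240.]), array([290., 195.])]
inc [0.0928, 0.0008, -0.0053, 0.001, 0.0012, -0.0017] dist 93
```

View pics/w8.png

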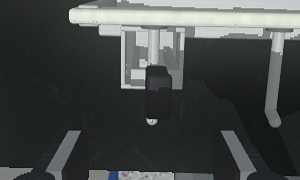

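Request:
servo_tool:
  increments:
    - [0.04,0.001,-0.007,0,0,0,60]
    - [0.08,0.001,-0.007,0,0,0,60]
    - [0.094,0.001,-0.007,0,0,0,60]
    - [0.094,0.001,-0.007,0,0,0,40]
    - [0.094,0.001,-0.007,0,0,0,20]
    - [0.094,0.001,-0.007,0,0,0,0]
    - [0.094,0.001,-0.007,0,0,0,0]
    - [0.094,0.001,-0.007,0,0,0,0]

```text
t: 27.3
ee_pos: [499.3, 277.6, 168.3]
ee_rot: [-2.772, 1.568, 0.399]
ft_force: [-0.4, -0.4, -0.5]
opening: 0.154
```

Request:
servo_tool:
  increments:
    - [0,0,0,0,0,0,0]
    - [0,0,0,0,0,0,0]
    - [0,0,0,0,0,0,0]
    - [-0.01,0,0,0,0,0,0]
    - [-0.02,0,0,0,0,0,0]
    - [-0.02,0,0,0,0,0,0]
    - [-0.02,0,0,0,0,0,0]

```text
t: 27.88
ee_pos: [498.6, 278.0, 187.5]
ee_rot: [-2.604, 1.569, 0.568]
ft_force: [-0.4, 0.4, -1.8]
opening: 0.151
```

Run:
```python
from h import *
s=st()
```

```text
27.88 [498.6 278.  187.5] [-2.604  1.569  0.568] [-0.4  0.4 -1.8] 0.151
```

Request:
servo_tool:
  increments:
    - [0,0,0.02,0,0,0,0]
    - [0,0,0.04,0,0,0,0]
    - [0,0,0.06,0,0,0,0]
    - [0,0,0.08,0,0,0,0]
    - [0,0,0.08,0,0,0,0]
    - [-0.03,0,0.08,0,0,0,0]
    - [-0.058,0,0.08,0,0,0,0]
    - [-0.058,0,0.08,0,0,0,0]

```text
t: 28.55
ee_pos: [421.3, 277.0, 249.5]
ee_rot: [-2.676, 1.561, 0.496]
ft_force: [0.8, 1.3, -0.8]
opening: 0.154
```

Request:
servo_tool:
  increments:
    - [0,0.036,0.001,0.02,0,0,0]
    - [0,0.074,0.002,0.04,0,0,0]
    - [0,0.112,0.003,0.06,0,0,0]
    - [0,0.15,0.005,0.08,0,0,0]
    - [0,0.188,0.006,0.1,0,0,0]
    - [0,0.22,0.006,0.12,0,0,0]
    - [0,0.25,0,0.13,0,0,0]
    - [0,0.28,-0.006,0.13,0,0,0]

```text
t: 29.22
ee_pos: [432.0, -6.2, 244.1]
ee_rot: [-0.234, 1.57, 2.807]
ft_force: [1.2, 0.1, -1.5]
opening: 0.158
```

Run:
```python
from h import *
s=st(); inc(472,-181,245,-.1); P=bot.camera_params('wrist'); bot.camera('wrist')
for l,z in (('beaker_1',0),('basket_1',12)):
  for a,c in tip('wrist',l): print(l,a,c,onz('wrist',a,z,P).round())
```

```text
29.22 [432.   -6.2 244.1] [-0.234  1.57   2.807] [ 1.2  0.1 -1.5] 0.158
inc [-0.001, 0.1699, -0.0574, -0.0012, 0.0005, 0.0001] dist 179
beaker_1 [272.3, 135.7] 0.85 [471.  -3.   0.]
beaker_1 [278.5, 48.8] 0.64 [549. -17.   0.]
beaker_1 [513.7, 74.7] 0.22 [ 504. -235.    0.]
basket_1 [278.7, 204.3] 0.8 [404.  -2.  12.]
basket_1 [434.5, 33.1] 0.79 [ 546. -156.   12.]
basket_1 [513.7, 30.3] 0.76 [ 541. -225.   12.]
```

Request:
servo_tool:
  increments:
    - [0,0.036,-0.012,0,0,0,0]
    - [0,0.074,-0.025,0,0,0,0]
    - [0,0.112,-0.038,0,0,0,0]
    - [0,0.148,-0.05,0,0,0,0]
    - [0,0.17,-0.057,0,0,0,0]
    - [0,0.17,-0.057,0,0,0,0]
    - [0,0.17,-0.057,0,0,0,0]

```text
t: 29.95
ee_pos: [472.4, -179.4, 243.7]
ee_rot: [-0.763, 1.569, 2.277]
ft_force: [0.3, 0.9, -1.3]
opening: 0.156
```

Run:
```python
from h import *
bot.camera('side'); s=st(); inc(472,-181,146,-.1)
```

```text
30.0 [ 471.9 -178.3  243.7] [-0.723  1.568  2.319] [ 0.2  0.3 -2. ] 0.156
inc [0.0977, 0.0028, -0.0005, -0.0005, 0.0019, 0.0017] dist 98
```

Request:
servo_tool:
  increments:
    - [0.03,0.002,0,0,0,0,0]
    - [0.065,0.002,0,0,0,0,0]
    - [0.085,0.002,0,0,0,0,0]
    - [0.092,0.002,0,0,0,0,0]
    - [0.096,0.002,0,0,0,0,0]
    - [0.099,0.002,0,0,0,0,0]
    - [0.1,0.002,0,0,0,0,0]
    - [0.1,0.002,0,0,0,0,0]

```text
t: 30.67
ee_pos: [473.0, -181.3, 145.7]
ee_rot: [2.826, 1.569, -0.415]
ft_force: [-0.2, -0.1, -1.7]
opening: 0.153
```

Request:
servo_tool:
  increments:
    - [0.001,0,0,0,0,0,0]
    - [0.001,0,0,0,0,0,0]
    - [0.001,0,0,0,0,0,0]

```text
t: 30.92
ee_pos: [472.4, -181.6, 144.2]
ee_rot: [2.818, 1.57, -0.424]
ft_force: [0.2, -0.1, -1.7]
opening: 0.153
```

Request:
servo_tool:
  increments:
    - [0.001,0,0,0,0,0,0]
    - [0.0015,0,0,0,0,0,0]
    - [0.0015,0,0,0,0,0,0]

```text
t: 31.17
ee_pos: [472.7, -181.6, 143.4]
ee_rot: [2.918, 1.569, -0.324]
ft_force: [-0.4, 1.1, 6.6]
opening: 0.157
```

Request:
servo_tool:
  increments:
    - [0.0005,0,0,0,0,0,0]
    - [0.001,0,0,0,0,0,0]
    - [0.001,0,0,0,0,0,0]

```text
t: 31.42
ee_pos: [472.8, -181.6, 143.3]
ee_rot: [2.919, 1.568, -0.323]
ft_force: [-1.8, 2.5, 14.4]
opening: 0.157
```

Request:
servo_tool:
  increments:
    - [-0.0015,0,0,0,0,0,0]
    - [-0.0015,0,0,0,0,0,30]
    - [-0.0015,0,0,0,0,0,45]
    - [-0.0015,0,0,0,0,0,45]
    - [-0.0015,0,0,0,0,0,45]
    - [-0.04,0,0,0,0,0,60]
    - [-0.08,0,0,0,0,0,60]
    - [-0.1,0,0,0,0,0,60]

```text
t: 32.08
ee_pos: [473.5, -182.0, 244.5]
ee_rot: [2.791, 1.567, -0.45]
ft_force: [0.6, -0.8, 0.5]
opening: 0.597
```

Run:
```python
from h import *
s=st(); inc(430,-300,300,-.1)
```

```text
32.08 [ 473.5 -182.   244.5] [ 2.791  1.567 -0.45 ] [ 0.6 -0.8  0.5] 0.597
inc [-0.0555, 0.1218, 0.0313, -0.0002, -0.0039, -0.0014] dist 137
```

Request:
servo_tool:
  increments:
    - [-0.014,0.03,0.008,0,0,0,60]
    - [-0.028,0.06,0.016,0,0,0,60]
    - [-0.042,0.09,0.024,0,0,0,60]
    - [-0.056,0.122,0.031,0,0,0,60]
    - [-0.056,0.122,0.031,0,0,0,60]
    - [-0.056,0.122,0.031,0,0,0,60]

```text
t: 32.58
ee_pos: [428.9, -301.5, 297.7]
ee_rot: [2.574, 1.569, -0.671]
ft_force: [-0.5, 0.7, -0.4]
opening: 0.603
```

Run:
```python
from h import *
s=st(); P=bot.camera_params('wrist'); im=bot.camera('wrist'); cv2.imwrite('pics/w9.png',cv2.resize(im[:300],None,fx=1.4,fy=1.4))
for l,z in (('knob_grip',86),('pointer_tip',50),('marker_post',30),('basket_1',12),('beaker_1',0)):
  for a,c in tip('wrist',l): print(l,a,c,onz('wrist',a,z,P).round())
```

```text
32.58 [ 428.9 -301.5  297.7] [ 2.574  1.569 -0.671] [-0.5  0.7 -0.4] 0.603
knob_grip [321.9, 101.6] 0.6 [ 495. -345.   86.]
pointer_tip [368.1, 128.3] 0.76 [ 465. -393.   50.]
pointer_tip [320.1, 101.8] 0.35 [ 495. -348.   50.]
marker_post [318.0, 161.2] 0.66 [ 435. -343.   30.]
basket_1 [166.0, 140.0] 0.81 [ 473. -181.   12.]
basket_1 [197.1, 67.8] 0.78 [ 543. -227.   12.]
beaker_1 [5.6, 81.1] 0.69 [552. -16.   0.]
beaker_1 [14.6, 160.3] 0.66 [467.  -1.   0.]
```

View pics/w9.png

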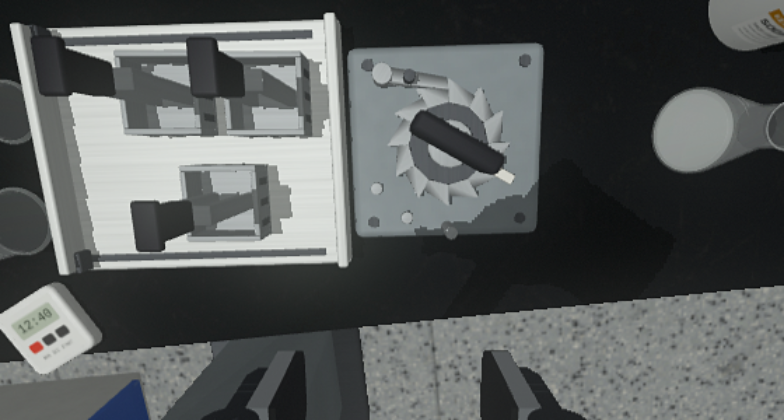

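Run:
```python
from h import *
a,b=[onz('wrist',(x/1.4,y/1.4),104) for x,y in ((420,125),(497,164))]
d=b-a; print(a.round(),b.round(),(a+b)/2); th=np.arctan2(-d[1],-d[0]);print('th',th, 'ptr', np.arctan2(393-347,495-465), np.arctan2(390.5-349,494-465.5))
k=(494,-348)
inc(*k,200,.97); inc(*k,87,.97,(*k,200,.97))
```

```text
[ 506. -322.  104.] [ 480. -366.  104.] [ 492.9066672  -344.14448367  104.        ]
th 1.0242625286072398 ptr 0.992894389832651 0.9690204895667285
inc [0.0962, 0.0431, -0.0697, -1.0687, 0.0006, 0.0017] dist 126
inc [0.113, 0.0, 0.0, 0.0, 0.0, 0.0] dist 113
```

Request:
servo_tool:
  increments:
    - [0.01,0.006,-0.009,-0.12,0,0,60]
    - [0.025,0.012,-0.018,-0.24,0,0,60]
    - [0.04,0.018,-0.027,-0.36,0,0,60]
    - [0.055,0.024,-0.036,-0.48,0,0,60]
    - [0.07,0.03,-0.046,-0.6,0,0,60]
    - [0.085,0.036,-0.056,-0.72,0,0,60]
    - [0.096,0.042,-0.07,-0.84,0,0,60]
    - [0.096,0.042,-0.07,-0.96,0,0,60]

```text
t: 33.55
ee_pos: [495.9, -348.0, 197.8]
ee_rot: [-1.664, 1.568, 2.345]
ft_force: [0.8, 0.3, 0.1]
opening: 0.597
```

Request:
servo_tool:
  increments:
    - [0,0,0,-0.12,0,0,60]
    - [0,0,0,-0.14,0,0,60]
    - [0,0,0,-0.14,0,0,60]

```text
t: 33.8
ee_pos: [494.7, -347.6, 200.7]
ee_rot: [-1.771, 1.57, 2.369]
ft_force: [0.5, 0.9, -0.4]
opening: 0.599
```

Run:
```python
from h import *
s=st(); P=bot.camera_params('wrist'); im=bot.camera('wrist'); cv2.imwrite('pics/w10.png',im)
for a,c in tip('wrist','knob_grip'): print(a,c,onz('wrist',a,86,P).round())
inc(494,-347.5,87,1.0)
```

```text
33.8 [ 494.7 -347.6  200.7] [-1.771  1.57   2.369] [ 0.5  0.9 -0.4] 0.599
[279.7, 210.5] 0.84 [ 493. -349.   86.]
[134.2, 24.1] 0.33 [ 483. -207.   86.]
inc [0.1141, -0.0007, -0.0, -0.0021, -0.0, 0.0] dist 114
```

View pics/w10.png

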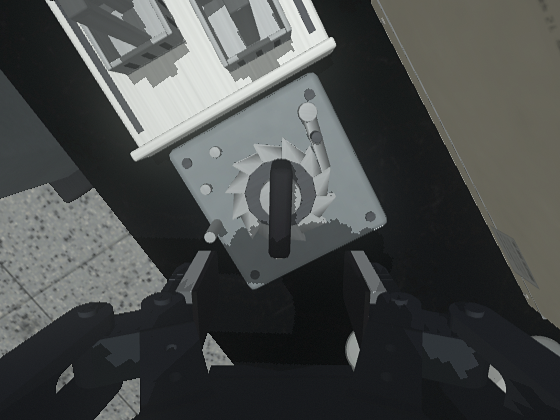

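Request:
servo_tool:
  increments:
    - [0.04,0,0,0,0,0,60]
    - [0.08,0,0,0,0,0,60]
    - [0.105,0,0,0,0,0,60]
    - [0.113,0,0,0,0,0,50]
    - [0.113,0,0,0,0,0,30]
    - [0.113,0,0,0,0,0,0]
    - [0.113,0,0,0,0,0,0]
    - [0.113,0,0,0,0,0,0]
  grip_force: 80

```text
t: 34.57
ee_pos: [493.9, -348.1, 89.4]
ee_rot: [-1.806, 1.57, 2.334]
ft_force: [-3.7, 2.2, -1.4]
opening: 0.155
```

Request:
servo_tool:
  increments:
    - [0,0,0,0,0,0,0]
    - [0,0,0,0,0,0,0]

```text
t: 34.73
ee_pos: [493.9, -348.1, 89.3]
ee_rot: [-1.951, 1.57, 2.189]
ft_force: [-4.4, 1.6, 1.6]
opening: 0.149
```

Gripped. Wind by about 1.25 rad.

Request:
servo_tool:
  increments:
    - [0,0,0,0.09,0,0,0]
    - [0,0,0,0.18,0,0,0]
    - [0,0,0,0.27,0,0,0]
    - [0,0,0,0.36,0,0,0]
    - [0,0,0,0.45,0,0,0]
    - [0,0,0,0.54,0,0,0]
    - [0,0,0,0.63,0,0,0]
    - [0,0,0,0.7,0,0,0]

```text
t: 35.4
ee_pos: [493.6, -347.7, 89.3]
ee_rot: [-0.627, 1.57, 2.812]
ft_force: [-4.9, 3.0, 2.7]
opening: 0.151
```

Request:
servo_tool:
  increments:
    - [0,0,0,0.09,0,0,0]
    - [0,0,0,0.18,0,0,0]
    - [0,0,0,0.27,0,0,0]
    - [0,0,0,0.36,0,0,0]
    - [0,0,0,0.45,0,0,0]
    - [0,0,0,0.54,0,0,0]
    - [0,0,0,0.54,0,0,0]
    - [0,0,0,0.54,0,0,0]

```text
t: 36.07
ee_pos: [493.5, -347.3, 89.3]
ee_rot: [-0.424, 1.569, 2.478]
ft_force: [-5.6, 5.4, 2.8]
opening: 0.155
```

Run:
```python
from h import *
s=st(); M=R.from_euler('xyz',s['ee_rot']).as_matrix(); print('th',np.arctan2(M[0,1],-M[1,1]))
P=bot.camera_params('wrist'); im=bot.camera('wrist'); cv2.imwrite('pics/w11.png',im)
for a,c in tip('wrist','pointer_tip'): print(a,c,onz('wrist',a,50,P).round())
for a,c in tip('wrist','marker_post'): print(a,c,onz('wrist',a,30,P).round())
bot.camera('side'); print([ (a,c,onz('side',a,50).round()) for a,c in tip('side','pointer_tip')])
```

```text
36.07 [ 493.5 -347.3   89.3] [-0.424  1.569  2.478] [-5.6  5.4  2.8] 0.155
th -0.23923936509376245
[([365.2, 255.9], 0.77, array([ 419., -345.,   50.]))]
```

Request:
servo_tool:
  increments:
    - [0,0,0,0,0,0,20]
    - [0,0,0,0,0,0,40]
    - [0,0,0,0,0,0,60]
    - [0,0,0,0,0,0,60]
    - [0,0,0,0,0,0,60]
    - [-0.04,0,0,0,0,0,60]
    - [-0.08,0,0,0,0,0,60]
    - [-0.12,0,0,0,0,0,60]

```text
t: 36.98
ee_pos: [494.3, -348.4, 208.8]
ee_rot: [-0.417, 1.569, 2.485]
ft_force: [0.7, -0.1, -0.2]
opening: 0.601
```

Request:
servo_tool:
  increments:
    - [-0.04,0,0.02,0,0,0,60]
    - [-0.08,0,0.05,0,0,0,60]
    - [-0.1,0,0.07,0,0,0,60]
    - [-0.1,0,0.07,0,0,0,60]
    - [-0.1,0,0.07,0,0,0,60]

```text
t: 37.4
ee_pos: [426.6, -332.6, 311.2]
ee_rot: [2.641, 1.564, -0.742]
ft_force: [0.5, 0.4, 0.0]
opening: 0.599
```

Run:
```python
from h import *
s=st(); P=bot.camera_params('wrist'); im=bot.camera('wrist'); cv2.imwrite('pics/w12.png',cv2.resize(im[:300],None,fx=1.4,fy=1.4))
for l,z in (('knob_grip',86),('pointer_tip',50),('marker_post',30),('basket_1',12),('beaker_1',0)):
  for a,c in tip('wrist',l): print(l,a,c,onz('wrist',a,z,P).round())
```

```text
37.4 [ 426.6 -332.6  311.2] [ 2.641  1.564 -0.742] [0.5 0.4 0. ] 0.599
knob_grip [276.2, 103.5] 0.62 [ 495. -347.   86.]
pointer_tip [285.6, 157.2] 0.73 [ 441. -343.   50.]
marker_post [286.4, 162.2] 0.59 [ 433. -342.   30.]
basket_1 [144.5, 160.1] 0.76 [ 472. -185.   12.]
basket_1 [96.5, 99.6] 0.7 [ 548. -156.   12.]
basket_1 [158.8, 91.7] 0.61 [ 539. -225.   12.]
beaker_1 [5.5, 192.9] 0.8 [474.  -5.   0.]
beaker_1 [42.9, 264.1] 0.6 [377. -12.   0.]
beaker_1 [180.3, 122.3] 0.19 [ 503. -234.    0.]
```

View pics/w12.png

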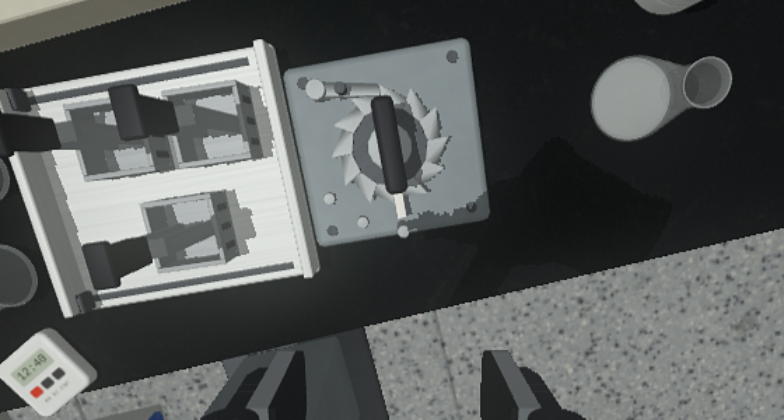

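The pointer (401,207) stands at the tall post (403,231), about 8 mm apart, and the baskets are upright. One last check of the beakers, then I'll hand in.

Run:
```python
from h import *
im=bot.camera('side')
for a,c in tip('side','beaker_1'): print(a,c,onz('side',a,0).round())
for o in bot.recognise('side','beaker_1')[:3]: print(np.round(o['extent']),round(o['score'],2))
b=bot.camera('top')
for a,c in tip('top','beaker_1'): print('top',a,c,onz('top',a,0).round())
cv2.imwrite('pics/end.png',np.vstack([cv2.resize(b[160:270,180:460],None,fx=2.2,fy=2.2),cv2.resize(im[170:310,210:490],None,fx=2.2,fy=2.2)]))
```

```text
[285.0, 233.9] 0.84 [460. -15.   0.]
[300.4, 225.2] 0.71 [548. -17.  -0.]
[278. 211. 291. 236.] 0.76
[294. 210. 308. 229.] 0.45
top [278.4, 217.9] 0.72 [481.  -1.   0.]
top [282.3, 198.3] 0.71 [557. -18.   0.]
top [338.5, 212.4] 0.17 [ 496. -231.    0.]
```

View pics/end.png

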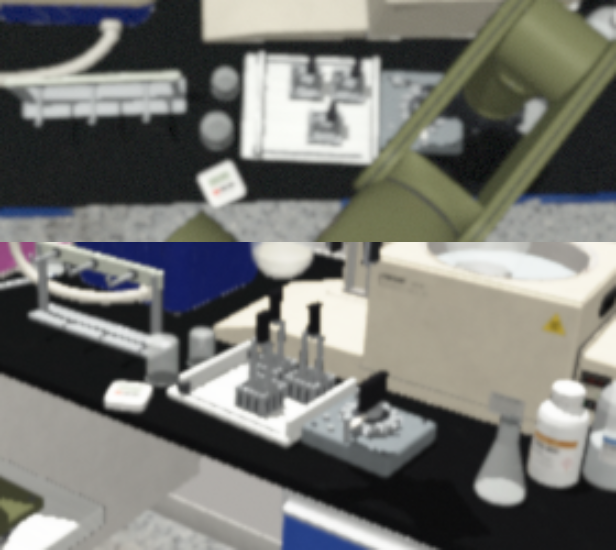

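Both beakers stand on the worktop, the hooks are empty and all three baskets are on the deck. The robot is clear of everything.

```bash
python3 -c "
from h import *
print(bot.hand_in()); st()"
```

```text
the job is handed in; nothing more can be done
None
the job is handed in; nothing more can be done
```

I moved both beakers, upside down, to the worktop left of the carrier. I also put all three baskets on the deck and wound the knob about 1.24 rad clockwise, letting it fall back onto the second tooth. I handed the job in at about 38 s; no verdict was given.

**Last checks:**
- **Pointer:** it is at the tall post. The measured gap is about 8 mm, as it should be for the right tooth, and the wheel stayed there after I let go.
- **Baskets:** all three look upright on the deck between the fences, with the hooks empty.
- **Beakers:** both look upright on the worktop, at about (471, -3) and (551, -17) mm. The cameras disagreed by about 10–20 mm on where they stand, which makes no difference to the result.
- **Other items:** the timer, flask and bottle looked undisturbed. The funnel was out of the last views, but the arm never went near it.
- **Failed checks:** none. While still holding the knob, the pointer detection was off (about 22 mm from where the tip should be) and the post was not found. The later view with the knob released settled it.

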